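# Couple the flanged tube to the vacuum port and latch the clamp ring

### The arm

A 6-joint arm with a two-finger parallel gripper is mounted at the origin on the work surface. World frame = base frame: x ahead of the robot, y to its left, z up, the work surface at z = 0. Lengths are in m, angles in rad, forces in N, time in s.
With the tool pointing down it reaches from about 0.25 to 0.725 m from the base axis. Payload 4 kg.
Tool frame: the origin (TCP) lies on the centre line of the jaws, within the pads' length; the fingertips stand ahead of it and the grasp point (between the pads) lies 11 mm behind it (bot.tip_extent is the z of the fingertips in the tool frame, in m); z points along the fingers, y is the direction in which the jaws open and shut (so a half turn about z gives the same grasp; the last joint's range is limited). The gripper opens to 85 mm and grips with 20 to 120 N. Pads are 22 mm wide; open, the fingers measure 114 mm over their backs; the gripper's body (76 mm by 85 mm) begins 54 mm behind the grasp point. The pads swing forward as they close: fully open they stand 13 mm farther back than shut.
Start: joints at [0, 0.241, 0.005, 1.335, 0, 1.571], TCP at [0.5, -0, 0.239] pointing down, gripper open.
Joint ranges: [-2.72, 2.72], [-1.05, 1.87], [-1.09, 1.28], [-1.99, 2.15], [-1.42, 1.44], [-3.14, 3.14]. Speed limits (rad/s): [2.79, 2.79, 3.14, 3.14, 3.14, 3.14].

### API

Orientations are given as a unit quaternion [x, y, z, w].
In Python, from workcell import bot gives the robot as it stands.
- The arm moves only by the shell command python3 -m jog 'ROWS'. ROWS is JSON, a list that holds one entry, the list of rows, each a list of 7 numbers: the shift along the world's x, y, z in m, then the turn, a rotation vector about the world's x, y, z in degrees, then the closure in counts, from 0 (fully open) to 255 (shut). In form: [[[tx, ty, tz, ax, ay, az, fingers], ...]]. A call has 1 to 10 rows; each row is the pose to reach, as a shift and turn from the pose commanded when the call began; what a row does not reach only later rows make up. A row lasts 1/12 s, in which the tool goes at most 41.7 mm and 7.16 degrees, less where a joint would pass 70% of its speed; a pose out of reach is approached as far as the arm can. A call with a gripper value outside its range is refused whole. The fingers move at their own pace and stop on an object; the grip force is fixed at half the most. Time passes only in rows, so rows that repeat a pose let the fingers close. It gives the time, the measured TCP pose, the force and the opening at its end, in the units of the state.
- bot.get_obs(): the state, without advancing time (a new reading comes with each control period).
- bot.camera(name): name is "scene" or "side" or "wrist"; returns the picture (384x512x3 uint8, blue, green, red); there is no depth.
- bot.camera_model(name): a dict with "K" (3x3 intrinsics, pixels), "T" (4x4, takes a point from camera to world coordinates). Camera axes: x right, y down, z forward; pixel columns grow to the right and rows downward; lengths in m; the calibration is good to about 2 mm. A picture is of the moment at which its call begins: read the wrist's pose just before it. camera_model takes no time and is no camera call; for the wrist camera it gives the pose at the moment of the call.
- bot.job_done(): hands the job in, once; it reports no verdict.
The state is a dict: "clock": time; "joint_pos": joint angles; "joint_vel": joint speeds; "tau": joint torques, N m; "eef_pos": TCP position; "tool_rot": TCP orientation; "ft_force": force on the tool from outside, world axes, zero at the start; "ft_torque": the same for the moment, N m; "grip_width": finger opening in m.
Only numpy, scipy, OpenCV 4.12 (cv2) and the standard library are available. Lean on these libraries where they do the work, as an engineer would, in place of code of your own. Each camera call takes 0.05 s, during which the arm holds its last target. There are 200 camera calls.

### The job

Draw the tube with the round flange out of the rack by its free end, lay it on the bench clear of the rack and let go, then take it again by its middle, lay it in the stand's two V rests and slide it up until its flange sits flush against the port. Let go, swing the hinged half of the clamp ring fully closed over both flanges, and only then swing the latch bolt fully upright to lock it. Leave the other tube, the pots and the bottle where they are, upright and undisturbed.

Things in the scene. Friction and masses are not known exactly. Their poses are not given: they have to be found in the camera images.
- tube: Loose steel tube, 170 mm long, about 0.45 kg, in one of the two pigeonholes, flange outwards. Origin: centre of the round flange's outer (mating) face; +y runs along the axis into the tube: flange 56 mm dia, 8 thick; body 36 dia; square end plate 56 x 56, 10 thick, ending at y 170. Lying on the bench its axis is 28 mm up; the plate stops it rolling. Mass centre near y 92.
- tube_tail (a point): Centre of the outer face of the tube's square end plate (y = 170 mm on the tube).
- spare: Bystander: loose steel tube of the same size but with a 56 mm square plate at both ends and no round flange, in the other pigeonhole. Same origin and axes as the tube. Leave it alone.
- rack: Fixed plywood rack, 176 mm wide, 72 high, two pigeonholes without floor (tubes lie on the bench). Origin on the bench under the middle of its open face; +y points into it, so tubes come out along -y. Pigeonholes at x -44 and +44 mm, 66 wide, 64 high, 110 deep. The roof covers the inner half of each tube; only the flange end, 70 to 90 mm of it, sticks out and can be held.
- stand: Fixed stand. Origin on the bench below the port face. Line axis along its y, level, 100 mm up: port towards -y, tube's place towards +y; clamp hinge at +x, latch at -x. Base x -45..45, y -125..150, 12 high. Manifold block x -40..40, y -125..-75, 154 high. V rests for the tube body at y 26..46 and 116..136, walls up to 105 high, x -36..36: fingers fit round the tube only between them.
- port (a point): Centre of the fixed port's 56 mm flange face, 100 mm up; axes as the stand. The tube's origin belongs here, its y axis along the stand's y. The clamp's lower half is a trough of 31 mm inner radius, y -15..15, without lips: lower the tube into the V rests with its flange about 12 mm short of the port, then slide it along -y until it touches. In the rests the tube's axis is on the line.
- jaw (a joint): Angle of the clamp's hinged half ring (38 mm outer radius, y -15..15): 0 closed over both flanges, growing as it swings up and back to +x; starts 1.65 to 1.85, stops at 0 and 2.1. Stiff hinge, 0.22 N m friction, stays where left. Its lips, 22 mm inner radius, stand 11 mm either side of the port face, so it meets the tube's flange and stays open if that is 3 to 15 mm short of the port.
- jaw_hinge (a point): On the jaw's hinge axis, which is parallel to the stand's y: at stand x 42, y 0, height 100 mm.
- jaw_grip (a point): Point to hold on the jaw's handle, a round bar 12 mm dia parallel to the stand's y, at stand y -8 to -64 (the point at -42), over the port pipe. Closed: at stand x -70, height 110 mm. It turns about jaw_hinge at 112 mm and, being round, can turn in the fingers as the jaw swings.
- latch (a joint): Angle of the swing-bolt latch on the clamp's -x side: 0 latched (upright, in the fork of the closed jaw), growing as it swings out and down to -x; starts at 1.0 to 1.35, stops at 0 and 1.7. Stiff hinge, 0.07 N m friction: it stays where left.
- latch_hinge (a point): On the latch's hinge axis, parallel to the stand's y: at stand x -46, y 0, height 78 mm.
- latch_grip (a point): Point to hold on the latch's cross bar: round, 12 mm dia, parallel to the stand's y, from stand y -6 to 60 mm (the point at 36), 62 mm from the latch's hinge axis. Latched: at stand x -46, height 140 mm. It can turn in the fingers.
- pot: Bystander: specimen pot, 56 mm dia, 70 mm high, white with a red lid, near the robot. Origin under its centre.
- pot2: Bystander: a second such pot, to the right of the stand. Origin under its centre.
- bottle: Bystander: amber reagent bottle, 64 mm dia, 130 mm high, beyond the stand. Origin under its centre.
Mind the look-alikes: they are no part of the job. Leave any turquoise look-alike of the tube alone.

How it is judged:
By the outcome, as a careful person would: the job done as asked, in the order asked, and still so for the second after the job is handed in, with the robot touching nothing.
It also fails if it takes over 72 s, if anything falls off the work surface, if the arm or the gripper's body presses on something with over 40 N, if the wrist force passes 120 N, or if a joint passes its speed limit or range.

## Working session

There is one attempt and no reset: what is moved stays moved. The work goes in short steps, Python scripts to look and compute and a shell command to move; the robot and the scene stay as the last step left them, time stands still between calls to the robot, and variables do not carry over. Pictures are saved under pics/ and viewed, about 8 in all and at most 12, crops included, and the job is handed in when it is done.

```bash
ls; mkdir -p pics; cat > h.py <<'E'
import numpy as np, cv2
from workcell import bot
from scipy.spatial.transform import Rotation as R
def ray(m,u,v):
    K=np.array(m["K"]);T=np.array(m["T"]);d=T[:3,:3]@np.linalg.inv(K)@[u,v,1];return T[:3,3],d
def onz(m,u,v,z):
    o,d=ray(m,u,v);return o+d*(z-o[2])/d[2]
def proj(m,p):
    K=np.array(m["K"]);T=np.array(m["T"]);c=T[:3,:3].T@(np.array(p)-T[:3,3]);q=K@c;return q[:2]/q[2]
def tri(m1,p1,m2,p2):
    o,d=ray(m1,*p1);a,b=ray(m2,*p2);s=np.linalg.lstsq(np.c_[d,-b],a-o,rcond=None)[0]
    x,y=o+d*s[0],a+b*s[1];return (x+y)/2,np.linalg.norm(x-y)
E
python3 - <<'E'
from h import *
for n in("scene","side"):
    i=bot.camera(n);cv2.imwrite(f"pics/{n}0.png",i)
    m=bot.camera_model(n);print(n,np.round(m["K"],1).tolist(),np.round(m["T"],3).tolist())
a=cv2.imread("pics/scene0.png");b=cv2.imread("pics/side0.png")
cv2.imwrite("pics/scene0b.png",cv2.resize(a,(800,600),interpolation=cv2.INTER_CUBIC));cv2.imwrite("pics/side0b.png",cv2.resize(b,(800,600),interpolation=cv2.INTER_CUBIC))
print(bot.tip_extent,bot.get_obs())
E
```

```text
pics
scene [[369.1, 0.0, 255.5], [0.0, 369.1, 196.5], [0.0, 0.0, 1.0]] [[-0.68, 0.495, -0.54, 1.008], [0.733, 0.448, -0.512, 0.569], [-0.011, -0.744, -0.668, 0.742], [0.0, 0.0, 0.0, 1.0]]
side [[363.9, 0.0, 249.2], [0.0, 363.9, 195.6], [0.0, 0.0, 1.0]] [[-0.894, -0.245, 0.376, 0.156], [-0.448, 0.527, -0.722, 0.735], [-0.021, -0.814, -0.581, 0.636], [0.0, 0.0, 0.0, 1.0]]
0.008 {'clock': 0.1, 'joint_pos': array([-2.07729783e-06,  2.41324892e-01,  3.87047519e-03,  1.33518714e+00,
       -3.42019879e-05,  1.57078994e+00]), 'joint_vel': array([ 0.00076292, -0.00189573,  0.00336681, -0.00145083,  0.00083779,
        0.00031976]), 'tau': array([-3.57412864e-04, -3.73140085e+01,  2.53010201e+01,  1.07858295e-02,
        2.43542411e-05, -2.54672034e-05]), 'eef_pos': array([ 4.99460003e-01, -1.11442146e-05,  2.38512719e-01]), 'tool_rot': array([ 7.07104947e-01,  7.07108013e-01, -6.64475026e-04, -6.40296098e-04]), 'ft_force': array([-0.30296903, -0.20433528,  0.03276211]), 'ft_torque': array([-0.03517337,  0.00353268, -0.03124745]), 'grip_width': 0.08527888319910865}
```

View pics/scene0b.png

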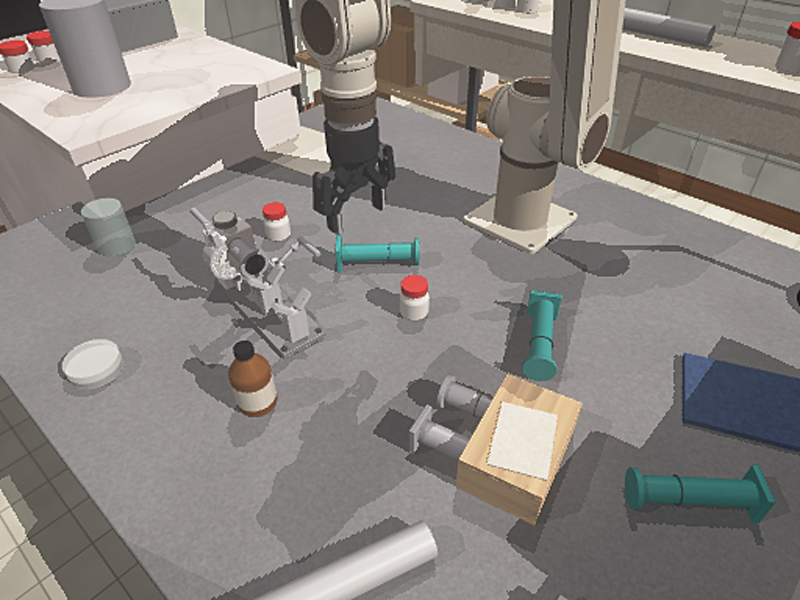

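View pics/side0b.png

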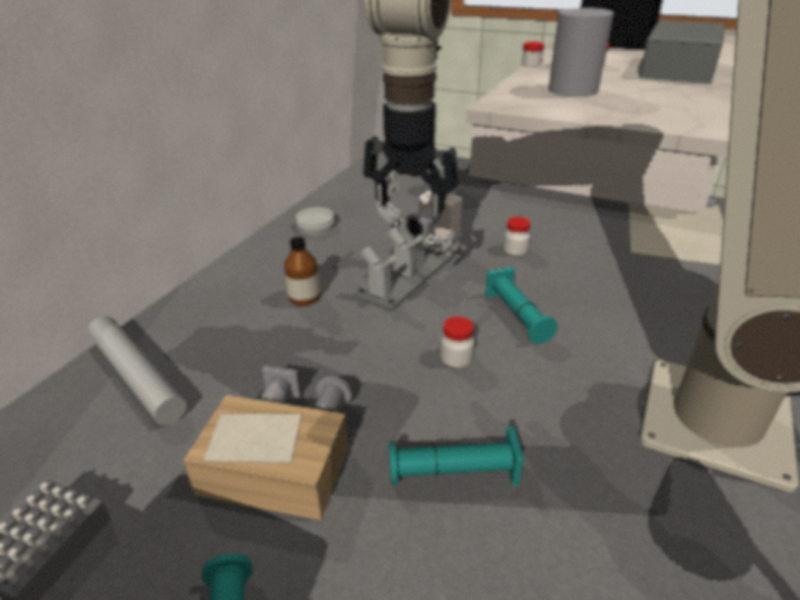

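```bash
python3 - <<'E'
from h import *
s=bot.camera_model("scene");d=bot.camera_model("side");f=.64
for n,p,z in [("roofA",(510,376),.072),("roofB",(581,403),.072),("roofD",(459,461),.072),("flangeTube",(450,393),.028),("sq",(422,430),.028),("baseend1",(283,355),.012),("baseend2",(325,332),.012),("pot",(414,288),.07),("pot2",(275,210),.07),("bottle",(245,350),.13)]:
    print(n,onz(s,p[0]*f,p[1]*f,z).round(3))
for n,p,z in [("roofA",(347,413),.072),("roofD",(225,398),.072),("roofC",(190,460),.072),("flangeTube",(333,390),.028),("sq",(281,383),.028),("baseend1",(357,290),.012),("baseend2",(390,304),.012),("pot",(458,328),.07),("pot2",(518,224),.07)]:
    print(n,onz(d,p[0]*f,p[1]*f,z).round(3))
a=cv2.imread("pics/scene0.png");b=cv2.imread("pics/side0.png")
A=cv2.resize(a[120:232,110:222],(400,400),interpolation=cv2.INTER_CUBIC);B=cv2.resize(a[225:305,245:325],(400,400),interpolation=cv2.INTER_CUBIC)
cv2.imwrite("pics/c1.png",np.hstack([A,B]))
E
```

```text
roofA [0.468 0.289 0.072]
roofB [0.442 0.396 0.072]
roofD [0.639 0.325 0.072]
flangeTube [0.526 0.221 0.028]
sq [0.61  0.235 0.028]
baseend1 [ 0.645 -0.055  0.012]
baseend2 [ 0.557 -0.044  0.012]
pot [0.409 0.039 0.07 ]
pot2 [ 0.415 -0.358  0.07 ]
bottle [ 0.735 -0.004  0.13 ]
roofA [0.461 0.281 0.072]
roofD [0.631 0.33  0.072]
roofC [0.599 0.435 0.072]
flangeTube [0.529 0.213 0.028]
sq [0.61  0.235 0.028]
baseend1 [ 0.642 -0.062  0.012]
baseend2 [ 0.562 -0.047  0.012]
pot [0.394 0.04  0.07 ]
pot2 [ 0.409 -0.351  0.07 ]
```

View pics/c1.png

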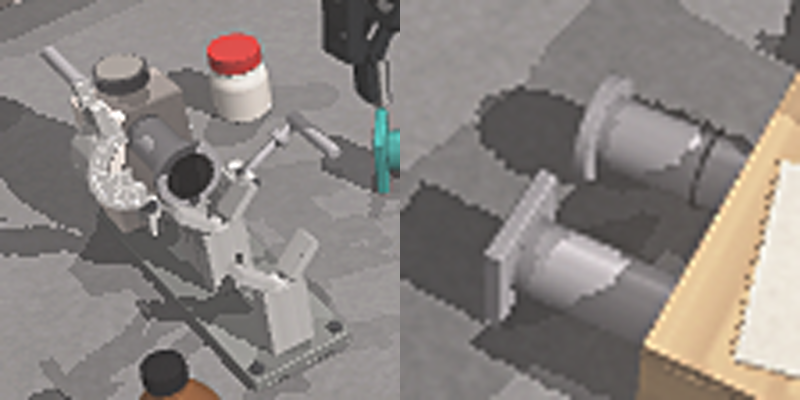

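Three pictures viewed. The grey tubes in the rack are at scene800 (450,393), which has the round flange, and (425,430), which has a square plate. The crop at (600,125) shows the round disc, so that is the tube. The turquoise look-alikes at (378,252), (542,335) and (700,490) are ignored. Stand: port near (0.578,-0.200), yaw about -9°.

Next I go above the tube and look with the wrist camera.

```bash
python3 -m jog '[[[0.005,0.04,0,0,0,4,40],[0.01,0.08,0,0,0,8,75],[0.013,0.12,0,0,0,12,75],[0.015,0.16,0,0,0,14,75],[0.017,0.20,0,0,0,14,75],[0.017,0.23,0,0,0,14,75],[0.017,0.23,0,0,0,14,75],[0.017,0.23,0,0,0,14,75]]]'; python3 - <<'E'
from h import *
m=bot.camera_model("wrist");i=bot.camera("wrist");cv2.imwrite("pics/w1.png",i);np.savez("w1.npz",K=m["K"],T=m["T"])
print(np.round(m["T"],3).tolist(), proj(m,(0.516,0.256,0.028)),proj(m,(0.527,0.217,0.028)))
E
```

```text
clock: 0.77
eef_pos: [0.5163, 0.2315, 0.2383]
tool_rot: [0.614, 0.789, -0.001, -0.0]
ft_force: [0.3, -0.7, 0.2]
grip_width: 0.0606
[[0.969, 0.235, 0.068, 0.5], [0.245, -0.928, -0.279, 0.303], [-0.002, 0.287, -0.958, 0.374], [0.0, 0.0, 0.0, 1.0]] [265.15874782 150.11024258] [265.88926914 181.33940757]
```

View pics/w1.png

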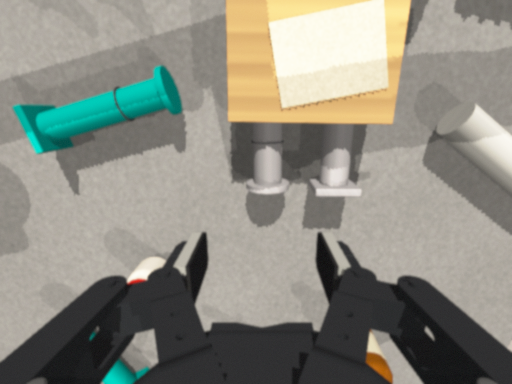

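```bash
python3 - <<'E'
from h import *
m=np.load("w1.npz")
i=cv2.imread("pics/w1.png");g=i.max(2).astype(int)-i.min(2)
for v in(135,150,165,188):print(v,i[v,246:296:2].mean(1).astype(int).tolist())
for n,p,z in[("rA",(229,122),.072),("rD",(395,122),.072),("body150",(267.5,155),.046),("body172",(268,175),.046),("flL",(247,186),.028),("flR",(289,186),.028),("spL",(312,194),.028),("spR",(361,192),.028)]:
    print(n,onz(m,*p,z).round(4))
E
```

```text
135 [73, 71, 71, 75, 82, 88, 92, 99, 102, 109, 114, 115, 113, 112, 110, 110, 107, 103, 85, 81, 84, 85, 87, 87, 88]
150 [71, 68, 70, 73, 83, 95, 127, 148, 167, 178, 189, 196, 193, 184, 159, 122, 114, 108, 93, 77, 80, 78, 79, 81, 80]
165 [70, 70, 71, 73, 102, 130, 150, 163, 171, 183, 191, 196, 196, 190, 185, 178, 166, 143, 96, 85, 86, 83, 74, 69, 71]
188 [148, 126, 136, 150, 163, 167, 174, 184, 187, 196, 211, 199, 209, 215, 219, 221, 212, 205, 196, 184, 162, 153, 177, 175, 169]
rA [0.4692 0.2815 0.072 ]
rD [0.6405 0.3248 0.072 ]
body150 [0.5194 0.2535 0.046 ]
body172 [0.5261 0.2298 0.046 ]
flL [0.5047 0.2049 0.028 ]
flR [0.5578 0.2183 0.028 ]
spL [0.5901 0.2153 0.028 ]
spR [0.6516 0.2337 0.028 ]
```

Picture 4: the flange's outer face is at (267,187), the body at u≈267 and the roof edge at v=122. This gives a rack yaw of 14.2° and the flange at (0.531,0.2115), consistent with the 83 mm overhang. I grip at tube y≈38.

```bash
python3 -m jog '[[[0.005,0.017,-0.04,0,0,0,75],[0.005,0.017,-0.08,0,0,0,75],[0.005,0.017,-0.12,0,0,0,75],[0.005,0.017,-0.16,0,0,0,75],[0.005,0.017,-0.20,0,0,0,75],[0.005,0.017,-0.219,0,0,0,75],[0.005,0.017,-0.219,0,0,0,120],[0.005,0.017,-0.219,0,0,0,200],[0.005,0.017,-0.219,0,0,0,255],[0.005,0.017,-0.219,0,0,0,255]]]'; python3 -m jog '[[[0,0,0,0,0,0,255],[0,0,0,0,0,0,255],[0,0,0,0,0,0,255]]]'
```

```text
clock: 1.65
eef_pos: [0.5233, 0.2467, 0.0221]
tool_rot: [0.616, 0.788, 0.001, 0.001]
ft_force: [0.2, -0.3, -3.2]
grip_width: 0.0344
clock: 1.9
eef_pos: [0.5228, 0.2472, 0.0213]
tool_rot: [0.616, 0.788, 0.001, 0.001]
ft_force: [0.5, -1.2, -4.0]
grip_width: 0.0344
```

```bash
python3 -m jog '[[[0.003,-0.012,0,0,0,0,255],[0.008,-0.03,0,0,0,0,255],[0.013,-0.05,0,0,0,0,255],[0.018,-0.07,0,0,0,0,255],[0.023,-0.09,0,0,0,0,255],[0.028,-0.11,0,0,0,0,255],[0.032,-0.126,0,0,0,0,255],[0.035,-0.136,0,0,0,0,255],[0.035,-0.136,0,0,0,0,255]]]'; python3 -m jog '[[[0,0,0,0,0,0,150],[0,0,0,0,0,0,60],[0,0,0,0,0,0,40],[0,0,0.03,0,0,0,40],[-0.005,0.02,0.06,0,0,0,40],[-0.010,0.04,0.10,0,0,0,40],[-0.010,0.04,0.10,0,0,0,40]]]'; python3 - <<'E'
from h import *
m=bot.camera_model("wrist");i=bot.camera("wrist");cv2.imwrite("pics/w2.png",i);np.savez("w2.npz",K=m["K"],T=m["T"])
E
```

```text
clock: 2.65
eef_pos: [0.5577, 0.1085, 0.0206]
tool_rot: [0.617, 0.787, -0.0, 0.001]
ft_force: [0.5, -0.9, -2.5]
grip_width: 0.0342
clock: 3.23
eef_pos: [0.5506, 0.1559, 0.128]
tool_rot: [0.614, 0.789, 0.006, 0.003]
ft_force: [2.1, 0.2, 0.4]
grip_width: 0.072
```

View pics/w2.png

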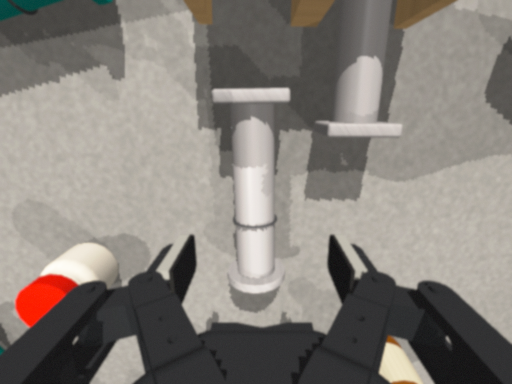

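```bash
python3 - <<'E'
from h import *
m=np.load("w2.npz")
for n,p,z in[("plate",(251.5,92),.056),("bodyfar",(254,145),.046),("bodynear",(255.5,262),.046),("flL",(229,282),.028),("flR",(284,282),.028)]:
    print(n,onz(m,*p,z).round(4))
print(bot.get_obs()["eef_pos"])
E
```

```text
plate [0.5252 0.2371 0.056 ]
bodyfar [0.536 0.2   0.046]
bodynear [0.5621 0.0995 0.046 ]
flL [0.5445 0.0611 0.028 ]
flR [0.5974 0.074  0.028 ]
[0.55014491 0.15491282 0.12607505]
```

Picture 5: the tube lies clear of the rack, with its plate at (252,95) and flange at (257,282). Axis yaw is 14.5° and measured length 171 mm. I regrip at tube y≈85.

```bash
python3 -m jog '[[[0.0005,0.002,-0.03,0,0,0.5,50],[0.0005,0.002,-0.06,0,0,0.5,50],[0.0005,0.002,-0.09,0,0,0.5,50],[0.0005,0.002,-0.10,0,0,0.5,50],[0.0005,0.002,-0.10,0,0,0.5,50],[0.0005,0.002,-0.10,0,0,0.5,150],[0.0005,0.002,-0.10,0,0,0.5,255],[0.0005,0.002,-0.10,0,0,0.5,255],[0.0005,0.002,-0.10,0,0,0.5,255],[0.0005,0.002,-0.10,0,0,0.5,255]]]'; python3 -m jog '[[[0,0,0,0,0,0,255],[0,0,0.02,0,0,0,255],[0,0,0.06,0,0,0,255],[0,0,0.10,0,0,0,255],[0,0,0.14,0,0,0,255],[0,0,0.18,0,0,0,255],[0,0,0.20,0,0,0,255],[0,0,0.20,0,0,0,255],[0,0,0.20,0,0,0,255]]]'
```

```text
clock: 4.12
eef_pos: [0.5487, 0.1533, 0.0225]
tool_rot: [0.612, 0.791, 0.001, 0.001]
ft_force: [-2.0, -0.3, 6.7]
grip_width: 0.0336
clock: 4.87
eef_pos: [0.548, 0.153, 0.2208]
tool_rot: [0.612, 0.791, 0.001, 0.001]
ft_force: [0.0, 0.4, -5.9]
grip_width: 0.034
```

```bash
python3 - <<'E'
from h import *
s=bot.camera_model("scene");d=bot.camera_model("side")
a=cv2.imread("pics/scene0.png");b=cv2.imread("pics/side0.png")
def blob(i,c,r,th):
    x,y=c;w=i[y-r:y+r,x-r:x+r].max(2);n,l,st,ce=cv2.connectedComponentsWithStats((w<th).astype(np.uint8))
    for k in range(1,n):
        if st[k,4]>8:print(ce[k]+[x-r,y-r],st[k])
blob(a,(163,169),16,50);print();blob(b,(265,144),16,60)
for p in[(182.2,228.4),(207.7,214.6)]:print(onz(s,*p,.012).round(4))
A=cv2.resize(b[105:217,205:317],(600,600),interpolation=cv2.INTER_CUBIC);cv2.imwrite("pics/c2.png",A)
E
```

```text
[264.68181818 144.25      ] [12 10  9 13 88]
[ 0.6457 -0.0496  0.012 ]
[ 0.5637 -0.0382  0.012 ]
```

View pics/c2.png

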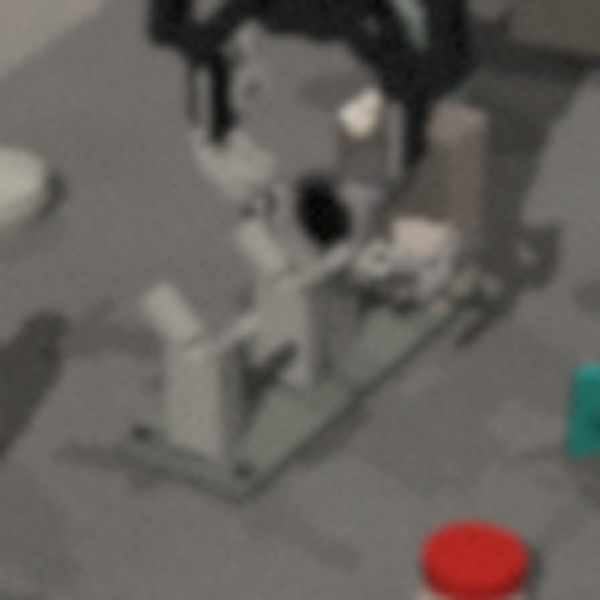

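```bash
python3 - <<'E'
from h import *
s=bot.camera_model("scene");d=bot.camera_model("side")
print(tri(s,(163.2,169.3),d,(264.7,144.2)))
print(onz(s,163.2,169.3,.1),onz(d,264.7,144.2,.1))
for p in[(249.8,197.8),(227,187.7),(292.7,161)]:print("side base",onz(d,*p,.012).round(4))
# scene: left base edge second point (crop 130,257)
print(onz(s,130/3.571+110,257/3.571+120,.012))
i=bot.camera("scene")
A=cv2.resize(i[115:235,110:270],(800,600),interpolation=cv2.INTER_CUBIC);cv2.imwrite("pics/c3.png",A)
E
```

```text
(array([ 0.58135414, -0.19524651,  0.10290462]), np.float64(0.002180413466880105))
[ 0.58023148 -0.19706099  0.1       ] [ 0.58414197 -0.20246512  0.1       ]
side base [ 0.5537 -0.0323  0.012 ]
side base [ 0.6404 -0.0501  0.012 ]
side base [ 0.517  -0.2843  0.012 ]
[ 0.62351531 -0.24847489  0.012     ]
```

View pics/c3.png

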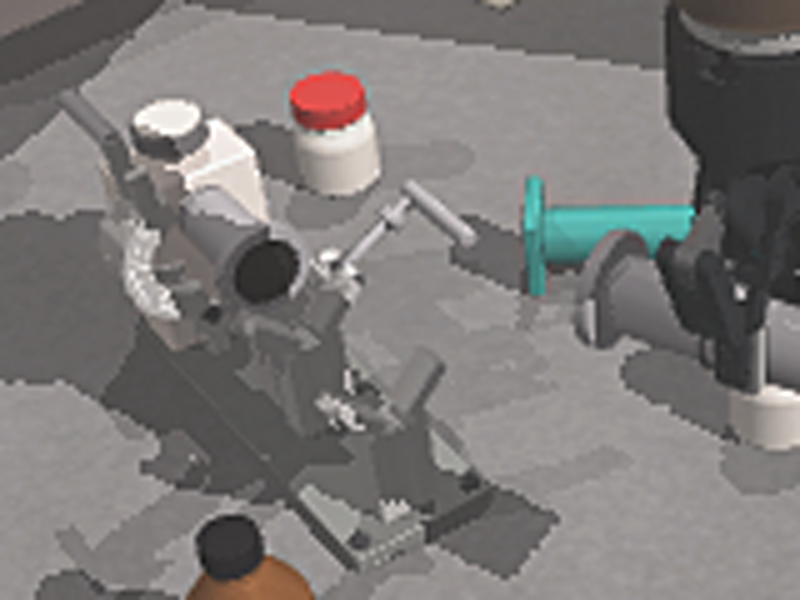

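```bash
python3 -m jog '[[[0.005,-0.03,0,0,0,-3,255],[0.012,-0.065,0,0,0,-7,255],[0.02,-0.10,0,0,0,-11,255],[0.027,-0.14,0,0,0,-15,255],[0.034,-0.18,0,0,0,-19,255],[0.04,-0.215,0,0,0,-22,255],[0.044,-0.24,0,0,0,-22.5,255],[0.046,-0.252,0,0,0,-22.5,255],[0.046,-0.252,0,0,0,-22.5,255],[0.046,-0.252,0,0,0,-22.5,255]]]'; python3 -m jog '[[[0,0,-0.03,0,0,0,255],[0,0,-0.06,0,0,0,255],[0,0,-0.08,0,0,0,255],[0,0,-0.085,0,0,0,255],[0,0,-0.085,0,0,0,255],[0,0,-0.085,0,0,0,255]]]';python3 - <<'E'
from h import *
i=bot.camera("scene");j=bot.camera("side")
A=cv2.resize(i[105:225,110:240],(400,369),interpolation=cv2.INTER_CUBIC);B=cv2.resize(j[95:215,195:325],(400,369),interpolation=cv2.INTER_CUBIC);cv2.imwrite("pics/c4.png",np.hstack([A,B]))
E
```

```text
clock: 5.75
eef_pos: [0.5921, -0.099, 0.2171]
tool_rot: [0.755, 0.656, -0.002, -0.003]
ft_force: [-0.5, 0.3, -5.5]
grip_width: 0.0342
clock: 6.25
eef_pos: [0.5937, -0.0978, 0.1356]
tool_rot: [0.754, 0.657, 0.0, -0.0]
ft_force: [1.1, 0.2, -4.6]
grip_width: 0.0345
```

View pics/c4.png

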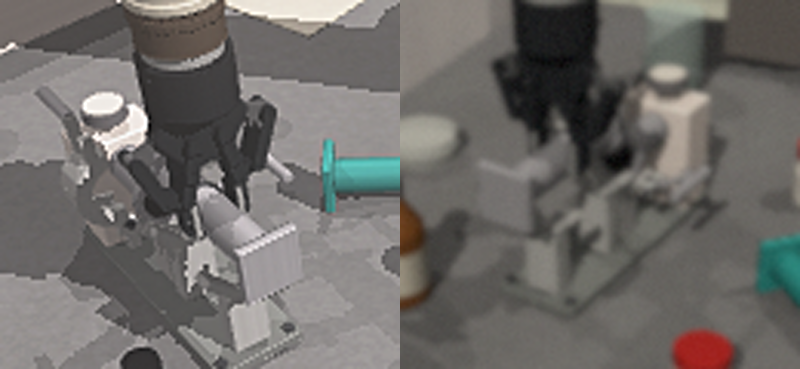

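```bash
python3 - <<'E'
from h import *
d=bot.camera_model("side");s=bot.camera_model("scene")
P=np.array([.5805,-.196,0]);a=np.radians(-8);xs=np.array([np.cos(a),np.sin(a),0]);ys=np.array([-np.sin(a),np.cos(a),0])
for n,(x,y,z) in dict(tipL=(.036,.136,.105),tipR=(-.036,.136,.105),tipRin=(-.036,.116,.105),tipL2=(.036,.046,.105),tipR2=(-.036,.046,.105)).items():
    p=P+x*xs+y*ys+[0,0,z]
    print(n,"c2",((proj(d,p)-[205,105])*5.357).round(),"c3",((proj(s,p)-[110,115])*5).round())
E
```

```text
tipL c2 [131. 290.] c3 [331. 416.]
tipR c2 [240. 326.] c3 [449. 358.]
tipRin c2 [261. 310.] c3 [429. 340.]
tipL2 c2 [225. 224.] c3 [247. 331.]
tipR2 c2 [331. 256.] c3 [362. 279.]
```

Picture 8: the tube hangs over the rests with its flange towards the port and lines up. Rest corners sit about 2 mm off my prediction in x and 4 mm in y. I correct for that and lower.

```bash
python3 -m jog '[[[-0.002,-0.004,-0.01,0,0,0,255],[-0.002,-0.004,-0.02,0,0,0,255],[-0.002,-0.004,-0.028,0,0,0,255],[-0.002,-0.004,-0.034,0,0,0,255],[-0.002,-0.004,-0.038,0,0,0,255],[-0.002,-0.004,-0.038,0,0,0,255]]]'; python3 -m jog '[[[0,0,-0.001,0,0,0,255],[0,0,-0.002,0,0,0,255],[0,0,-0.003,0,0,0,255],[0,0,-0.003,0,0,0,255]]]'
```

```text
clock: 6.85
eef_pos: [0.592, -0.1031, 0.0969]
tool_rot: [0.755, 0.656, 0.0, 0.0]
ft_force: [0.5, 1.1, -4.3]
grip_width: 0.034
clock: 7.18
eef_pos: [0.5929, -0.1032, 0.0955]
tool_rot: [0.755, 0.656, 0.001, 0.001]
ft_force: [2.3, -1.9, 0.4]
grip_width: 0.0341
```

```bash
python3 -m jog '[[[-0.0004,-0.003,0,0,0,0,255],[-0.0008,-0.006,0,0,0,0,255],[-0.0014,-0.010,0,0,0,0,255],[-0.0014,-0.010,0,0,0,0,255]]]'; python3 -m jog '[[[-0.0003,-0.002,0,0,0,0,255],[-0.0004,-0.003,0,0,0,0,255],[-0.0004,-0.003,0,0,0,0,255]]]'; python3 -m jog '[[[-0.0003,-0.002,0,0,0,0,255],[-0.0003,-0.002,0,0,0,0,255]]]'
```

```text
clock: 7.52
eef_pos: [0.5919, -0.1129, 0.0952]
tool_rot: [0.755, 0.656, 0.002, 0.001]
ft_force: [3.7, 1.5, -0.6]
grip_width: 0.0343
clock: 7.77
eef_pos: [0.5916, -0.1154, 0.0952]
tool_rot: [0.755, 0.656, 0.002, 0.001]
ft_force: [5.5, 1.6, 0.2]
grip_width: 0.034
clock: 7.93
eef_pos: [0.5913, -0.1173, 0.0952]
tool_rot: [0.755, 0.656, 0.002, 0.001]
ft_force: [5.0, 2.6, 0.7]
grip_width: 0.0338
```

```bash
python3 -m jog '[[[0.0007,-0.001,0,0,0,0,255],[0.0007,-0.002,0,0,0,0,255],[0.0007,-0.002,0,0,0,0,255]]]'; python3 -m jog '[[[0,-0.001,0,0,0,0,255],[0,-0.002,0,0,0,0,255],[0,-0.002,0,0,0,0,255]]]'; python3 -m jog '[[[0,-0.001,0,0,0,0,255],[0,-0.002,0,0,0,0,255],[0,-0.002,0,0,0,0,255]]]'
```

```text
clock: 8.18
eef_pos: [0.5913, -0.1192, 0.095]
tool_rot: [0.755, 0.656, 0.002, 0.0]
ft_force: [4.8, 3.5, 0.7]
grip_width: 0.0344
clock: 8.43
eef_pos: [0.5913, -0.1194, 0.095]
tool_rot: [0.754, 0.657, 0.003, -0.001]
ft_force: [3.8, 8.3, 1.1]
grip_width: 0.034
clock: 8.68
eef_pos: [0.5913, -0.1194, 0.0949]
tool_rot: [0.754, 0.657, 0.004, -0.003]
ft_force: [4.4, 11.8, 2.1]
grip_width: 0.0341
```

```bash
python3 -m jog '[[[0,0,0,0,0,0,150],[0,0,0,0,0,0,60],[0,0,0,0,0,0,40],[0,0,0,0,0,0,40],[0,0.002,0.03,0,0,0,40],[0,0.002,0.07,0,0,0,40],[0,0.002,0.11,0,0,0,40],[0,0.002,0.15,0,0,0,40],[0,0.002,0.19,0,0,0,40],[0.002,-0.03,0.206,0,0,0,40]]]';python3 -m jog '[[[0.002,-0.03,0,0,0,0,60],[0.004,-0.07,0,0,0,0,100],[0.006,-0.11,0,0,0,0,100],[0.006,-0.133,0,0,0,0,100],[0.006,-0.133,0,0,0,0,100],[0.006,-0.133,0,0,0,0,100],[0.006,-0.133,0,0,0,0,100]]]'; python3 - <<'E'
from h import *
m=bot.camera_model("wrist");i=bot.camera("wrist");cv2.imwrite("pics/w3.png",i);np.savez("w3.npz",K=m["K"],T=m["T"])
E
```

```text
clock: 9.52
eef_pos: [0.5933, -0.1508, 0.3077]
tool_rot: [0.753, 0.658, 0.003, 0.003]
ft_force: [1.4, -1.6, 0.9]
grip_width: 0.0721
clock: 10.1
eef_pos: [0.5976, -0.2869, 0.2999]
tool_rot: [0.755, 0.656, -0.0, -0.001]
ft_force: [-0.5, -0.1, -0.4]
grip_width: 0.0515
```

View pics/w3.png

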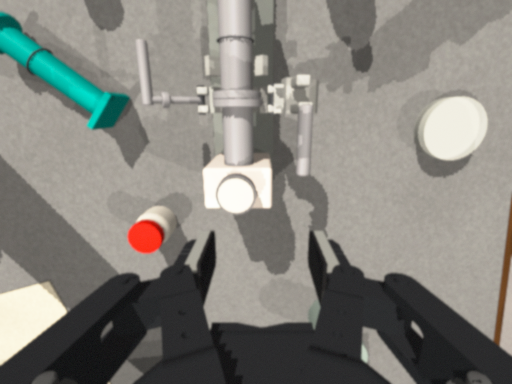

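```bash
cat > st.py <<'E'
from h import *
m=np.load("w3.npz")
A=onz(m,236,25,.118);B=onz(m,238.5,140,.118);C=onz(m,237,98,.128)
y=(A-B)[:2];y/=np.linalg.norm(y);yaw=np.degrees(np.arctan2(-y[0],y[1]))
print("A,B,flange",A.round(4),B.round(4),C.round(4),"yaw",yaw)
a=np.radians(yaw);xs=np.array([np.cos(a),np.sin(a),0]);ys=np.array([-np.sin(a),np.cos(a),0])
P=C.copy();P[2]=0
def circ(px,hx,hz,r):
    o,d=ray(m,*px);h=P+hx*xs+[0,0,hz];q=o-h
    f=np.array([q@xs,q[2]]);g=np.array([d@xs,d[2]])
    for t in np.roots([g@g,2*f@g,f@f-r*r]):
        if np.isreal(t):
            p=o+t.real*d;print(px,p.round(4),"stand",round((p-P)@xs,4),round((p-P)@ys,4),round(p[2],4))
for px in[(303,118),(303.5,150),(304,172)]:circ(px,.042,.1,.112)
for px in[(142,45),(145,75),(148,98)]:circ(px,-.046,.078,.062)
E
python3 st.py
```

```text
A,B,flange [ 0.5949 -0.1288  0.118 ] [ 0.5784 -0.2436  0.118 ] [ 0.585  -0.1991  0.128 ] yaw -8.157496154106974
(303, 118) [ 0.6702 -0.2355 -0.0014] stand 0.0895 -0.0239 -0.0014
(303, 118) [ 0.6408 -0.2253  0.2107] stand 0.0589 -0.018 0.2107
(303.5, 150) [ 0.6661 -0.2842 -0.    ] stand 0.0923 -0.0728 -0.0
(303.5, 150) [ 0.6388 -0.2505  0.2105] stand 0.0605 -0.0433 0.2105
(304, 172) [ 0.6633 -0.3195  0.0011] stand 0.0946 -0.1081 0.0011
(304, 172) [ 0.6374 -0.2689  0.2102] stand 0.0618 -0.0617 0.2102
```

Picture 9: the flange pair is at (237,98) with no visible gap. The jaw handle runs from (303,118) to (305,175), the latch bar from (141,40) to (148,103). Intersecting the handle ray with its 112 mm circle gives z≈0.2106, jaw ≈1.66 rad and yaw -8.2°. I grip the handle at stand y≈-36.

```bash
python3 -m jog '[[[0.02,0.02,0,0,0,0,100],[0.04,0.043,0,0,0,0,100],[0.04,0.043,-0.03,0,0,0,100],[0.04,0.043,-0.06,0,0,0,100],[0.04,0.043,-0.085,0,0,0,100],[0.04,0.043,-0.092,0,0,0,100],[0.04,0.043,-0.092,0,0,0,100]]]'; python3 -m jog '[[[0,0,0,0,0,0,160],[0,0,0,0,0,0,210],[0,0,0,0,0,0,255],[0,0,0,0,0,0,255],[0,0,0,0,0,0,255]]]'
```

```text
clock: 10.73
eef_pos: [0.6367, -0.2418, 0.2058]
tool_rot: [0.754, 0.657, -0.001, -0.003]
ft_force: [-1.4, -0.0, -0.6]
grip_width: 0.0519
clock: 11.15
eef_pos: [0.6392, -0.2444, 0.211]
tool_rot: [0.755, 0.656, 0.001, 0.002]
ft_force: [0.2, 1.5, 7.0]
grip_width: 0.0092
```

```bash
python3 -m jog '[[[-0.014,0.002,0.001,0,0,0,255],[-0.028,0.004,0.001,0,0,0,255],[-0.042,0.006,-0.001,0,0,0,255],[-0.056,0.008,-0.005,0,0,0,255],[-0.069,0.010,-0.011,0,0,0,255],[-0.082,0.0117,-0.019,0,0,0,255],[-0.082,0.0117,-0.019,0,0,0,255]]]'
```

```text
clock: 11.73
eef_pos: [0.5545, -0.2328, 0.1919]
tool_rot: [0.755, 0.656, 0.0, 0.001]
ft_force: [-5.8, 1.1, 8.7]
grip_width: 0.0095
```

```bash
python3 -m jog '[[[-0.011,0.0016,-0.009,0,0,0,255],[-0.0214,0.003,-0.0195,0,0,0,255],[-0.030,0.0043,-0.031,0,0,0,255],[-0.037,0.0053,-0.044,0,0,0,255],[-0.037,0.0053,-0.044,0,0,0,255]]]'
```

```text
clock: 12.15
eef_pos: [0.5169, -0.2277, 0.1445]
tool_rot: [0.755, 0.656, -0.001, -0.0]
ft_force: [-2.4, -2.6, -1.5]
grip_width: 0.009
```

```bash
python3 -m jog '[[[-0.004,0.0005,-0.009,0,0,0,255],[-0.0066,0.001,-0.0185,0,0,0,255],[-0.0087,0.0012,-0.028,0,0,0,255],[-0.010,0.0015,-0.035,0,0,0,255],[-0.010,0.0015,-0.038,0,0,0,255],[-0.010,0.0015,-0.038,0,0,0,255]]]'
```

```text
clock: 12.65
eef_pos: [0.5068, -0.2261, 0.1064]
tool_rot: [0.755, 0.656, -0.002, -0.002]
ft_force: [-5.3, -3.0, -2.6]
grip_width: 0.0096
```

```bash
python3 -m jog '[[[0,0,-0.002,0,0,0,255],[0,0,-0.004,0,0,0,255],[0,0,-0.004,0,0,0,255]]]'
```

```text
clock: 12.9
eef_pos: [0.5066, -0.2261, 0.104]
tool_rot: [0.755, 0.656, -0.002, -0.001]
ft_force: [-9.4, -0.7, 7.3]
grip_width: 0.0095
```

```bash
python3 -m jog '[[[0.002,0,-0.003,0,0,0,255],[0.002,0,-0.005,0,0,0,255],[0.002,0,-0.005,0,0,0,255]]]'; python3 - <<'E'
from h import *
i=bot.camera("scene");j=bot.camera("side")
A=cv2.resize(i[105:225,110:240],(400,369),interpolation=cv2.INTER_CUBIC);B=cv2.resize(j[95:215,195:325],(400,369),interpolation=cv2.INTER_CUBIC);cv2.imwrite("pics/c5.png",np.hstack([A,B]))
E
```

```text
clock: 13.15
eef_pos: [0.5068, -0.2262, 0.1036]
tool_rot: [0.755, 0.656, -0.003, -0.001]
ft_force: [-22.6, 3.1, 36.0]
grip_width: 0.0087
```

```bash
python3 -m jog '[[[-0.003,0,0.005,0,0,0,255],[-0.003,0,0.005,0,0,0,180],[-0.003,0,0.005,0,0,0,130],[-0.003,0,0.005,0,0,0,130],[-0.003,0,0.04,0,0,0,130],[-0.003,-0.01,0.08,0,0,0,130],[-0.003,-0.02,0.12,0,0,0,130],[-0.003,-0.03,0.15,0,0,0,130],[-0.003,-0.03,0.15,0,0,0,130],[-0.003,-0.03,0.15,0,0,0,130]]]'; python3 - <<'E'
from h import *
m=bot.camera_model("wrist");i=bot.camera("wrist");cv2.imwrite("pics/w4.png",i);np.savez("w4.npz",K=m["K"],T=m["T"])
E
```

```text
clock: 14.08
eef_pos: [0.5099, -0.2565, 0.2501]
tool_rot: [0.755, 0.656, 0.001, 0.002]
ft_force: [-0.9, 0.5, -0.8]
grip_width: 0.0421
```

View pics/w4.png

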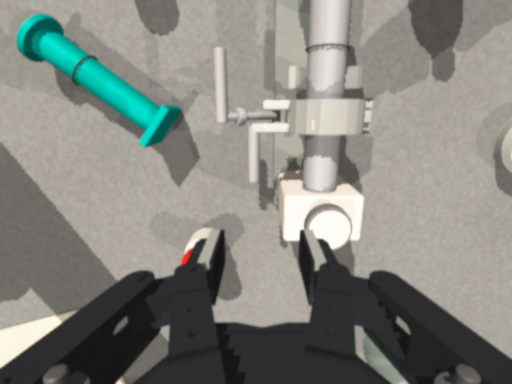

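```bash
python3 - <<'E'
import builtins
exec(open("st.py").read().split("A=onz")[0]); 
m=np.load("w4.npz");a=np.radians(-8.1);xs=np.array([np.cos(a),np.sin(a),0]);ys=np.array([-np.sin(a),np.cos(a),0])
H=onz(m,253,160,.110);print("handle",H.round(4)); r1=onz(m,330,115,.138);print("ring top",r1.round(4),onz(m,319,170,.118).round(4))
P=r1+0;P[2]=0
print("handle stand x",(H-P)@xs,(H-P)@ys)
for Pn in (P, H+.07*xs-((H-P)@ys)*ys):
  Pn=Pn*[1,1,0];h=Pn-.046*xs+[0,0,.078];print("P",Pn.round(4))
  for px in[(219,55),(220.5,85),(222,118)]:
    o,d=ray(m,*px)
    for z in(.085,.095,.105):
        p=o+d*(z-o[2])/d[2];q=p-h;print(px,z,p.round(4),"sx,sy",round((p-Pn)@xs,4),round((p-Pn)@ys,4),"r",round(np.hypot(q@xs,q[2]),4))
E
```

```text
handle [ 0.5069 -0.2315  0.11  ]
ring top [ 0.5804 -0.197   0.138 ] [ 0.5708 -0.2492  0.118 ]
handle stand x -0.06791093474060825 -0.04447148538885636
P [ 0.5804 -0.197   0.    ]
(219, 55) 0.085 [ 0.4879 -0.1271  0.085 ] sx,sy -0.1015 0.0562 r 0.0559
(219, 55) 0.095 [ 0.489 -0.129  0.095] sx,sy -0.1001 0.0545 r 0.0567
(219, 55) 0.105 [ 0.4901 -0.1308  0.105 ] sx,sy -0.0988 0.0528 r 0.0593
(220.5, 85) 0.085 [ 0.4843 -0.1547  0.085 ] sx,sy -0.1012 0.0284 r 0.0556
(220.5, 85) 0.095 [ 0.4855 -0.1556  0.095 ] sx,sy -0.0998 0.0276 r 0.0564
(220.5, 85) 0.105 [ 0.4867 -0.1566  0.105 ] sx,sy -0.0985 0.0268 r 0.059
(222, 118) 0.085 [ 0.4799 -0.187   0.085 ] sx,sy -0.101 -0.0042 r 0.0554
(222, 118) 0.095 [ 0.4813 -0.1868  0.095 ] sx,sy -0.0996 -0.0039 r 0.0562
(222, 118) 0.105 [ 0.4827 -0.1867  0.105 ] sx,sy -0.0983 -0.0036 r 0.0588
P [ 0.5825 -0.1973  0.    ]
(219, 55) 0.085 [ 0.4879 -0.1271  0.085 ] sx,sy -0.1036 0.0562 r 0.058
(219, 55) 0.095 [ 0.489 -0.129  0.095] sx,sy -0.1022 0.0545 r 0.0587
(219, 55) 0.105 [ 0.4901 -0.1308  0.105 ] sx,sy -0.1009 0.0528 r 0.0611
(220.5, 85) 0.085 [ 0.4843 -0.1547  0.085 ] sx,sy -0.1033 0.0284 r 0.0577
(220.5, 85) 0.095 [ 0.4855 -0.1556  0.095 ] sx,sy -0.1019 0.0276 r 0.0584
(220.5, 85) 0.105 [ 0.4867 -0.1566  0.105 ] sx,sy -0.1006 0.0268 r 0.0609
(222, 118) 0.085 [ 0.4799 -0.187   0.085 ] sx,sy -0.103 -0.0042 r 0.0575
(222, 118) 0.095 [ 0.4813 -0.1868  0.095 ] sx,sy -0.1017 -0.0039 r 0.0582
(222, 118) 0.105 [ 0.4827 -0.1867  0.105 ] sx,sy -0.1004 -0.0036 r 0.0607
```

Picture 10: the jaw is closed, with its handle at (253,150) measuring stand x -68 mm against -70 expected. The latch bar runs from (219,50) to (223,122), giving a latch angle of about 1.04 rad and a grip point of (0.4875,-0.148,0.108).

```bash
python3 -m jog '[[[-0.007,0.035,0,0,0,0,130],[-0.014,0.072,0,0,0,0,130],[-0.0205,0.1075,0,0,0,0,130],[-0.0205,0.1075,-0.03,0,0,0,130],[-0.0205,0.1075,-0.07,0,0,0,130],[-0.0205,0.1075,-0.11,0,0,0,130],[-0.0205,0.1075,-0.14,0,0,0,130],[-0.0205,0.1075,-0.148,0,0,0,130],[-0.0205,0.1075,-0.148,0,0,0,130]]]';python3 -m jog '[[[0,0,0,0,0,0,190],[0,0,0,0,0,0,255],[0,0,0,0,0,0,255],[0,0,0,0,0,0,255]]]'
```

```text
clock: 14.88
eef_pos: [0.4842, -0.1465, 0.0962]
tool_rot: [0.754, 0.656, -0.003, -0.004]
ft_force: [-0.1, -0.7, 0.4]
grip_width: 0.0418
clock: 15.22
eef_pos: [0.4869, -0.1481, 0.1019]
tool_rot: [0.755, 0.656, -0.0, -0.0]
ft_force: [-5.3, 0.6, 2.4]
grip_width: 0.0093
```

```bash
python3 -m jog '[[[0.0045,-0.0006,0.0063,0,0,0,255],[0.009,-0.0013,0.0118,0,0,0,255],[0.0135,-0.002,0.016,0,0,0,255],[0.0183,-0.0026,0.0198,0,0,0,255],[0.0235,-0.0033,0.023,0,0,0,255],[0.029,-0.0041,0.0257,0,0,0,255],[0.035,-0.005,0.028,0,0,0,255],[0.0408,-0.0058,0.0294,0,0,0,255],[0.0408,-0.0058,0.0294,0,0,0,255]]]';python3 -m jog '[[[0.006,-0.0008,0.001,0,0,0,255],[0.012,-0.0017,0.0012,0,0,0,255],[0.014,-0.0017,0.0012,0,0,0,255],[0.014,-0.0017,0.0012,0,0,0,255]]]'
```

```text
clock: 15.97
eef_pos: [0.5289, -0.1538, 0.1339]
tool_rot: [0.755, 0.656, 0.001, 0.001]
ft_force: [-8.0, 3.0, 14.6]
grip_width: 0.01
clock: 16.3
eef_pos: [0.5407, -0.1554, 0.1336]
tool_rot: [0.755, 0.656, -0.001, -0.001]
ft_force: [-12.4, 1.5, 11.1]
grip_width: 0.0098
```

```bash
python3 -m jog '[[[0.002,0,0,0,0,0,255],[0.003,0,0,0,0,0,255],[0.003,0,0,0,0,0,255]]]';python3 -m jog '[[[0.002,0,0,0,0,0,255],[0.003,0,0,0,0,0,255],[0.003,0,0,0,0,0,255]]]'
```

```text
clock: 16.55
eef_pos: [0.5409, -0.1554, 0.1336]
tool_rot: [0.755, 0.656, -0.003, -0.002]
ft_force: [-18.3, 2.6, 15.1]
grip_width: 0.0098
clock: 16.8
eef_pos: [0.541, -0.1553, 0.1335]
tool_rot: [0.755, 0.656, -0.005, -0.004]
ft_force: [-24.5, 1.7, 20.4]
grip_width: 0.0096
```

At the hard stop: the force keeps rising with no motion. I relax, release, retreat upwards and look.

```bash
python3 -m jog '[[[-0.004,0,0,0,0,0,255],[-0.006,0,0,0,0,0,200],[-0.006,0,0,0,0,0,160],[-0.006,0,0,0,0,0,150],[-0.006,0,0,0,0,0,150],[-0.006,0,0.03,0,0,0,150],[-0.006,0,0.07,0,0,0,150],[-0.006,-0.03,0.10,0,0,0,150],[-0.006,-0.07,0.13,0,0,0,150],[-0.006,-0.11,0.15,0,0,0,150]]]'; python3 -m jog '[[[0,-0.02,0.02,0,0,0,150],[0,-0.02,0.02,0,0,0,150],[0,-0.02,0.02,0,0,0,150]]]'; python3 - <<'E'
from h import *
m=bot.camera_model("wrist");i=bot.camera("wrist");np.savez("w5.npz",K=m["K"],T=m["T"]);s=bot.camera("scene")
cv2.imwrite("pics/sc_end.png",s)
A=cv2.resize(i[0:240,150:390],(400,400),interpolation=cv2.INTER_CUBIC);cv2.imwrite("pics/w5.png",i)
B=cv2.resize(s[90:300,110:320],(400,400),interpolation=cv2.INTER_CUBIC);cv2.imwrite("pics/c6.png",np.hstack([A,B]))
E
```

```text
clock: 17.63
eef_pos: [0.544, -0.2552, 0.2788]
tool_rot: [0.754, 0.657, 0.001, 0.002]
ft_force: [1.2, -0.4, -0.4]
grip_width: 0.0353
clock: 17.88
eef_pos: [0.5434, -0.2765, 0.2962]
tool_rot: [0.755, 0.655, 0.001, 0.001]
ft_force: [0.2, 0.9, 0.0]
grip_width: 0.0351
```

View pics/c6.png

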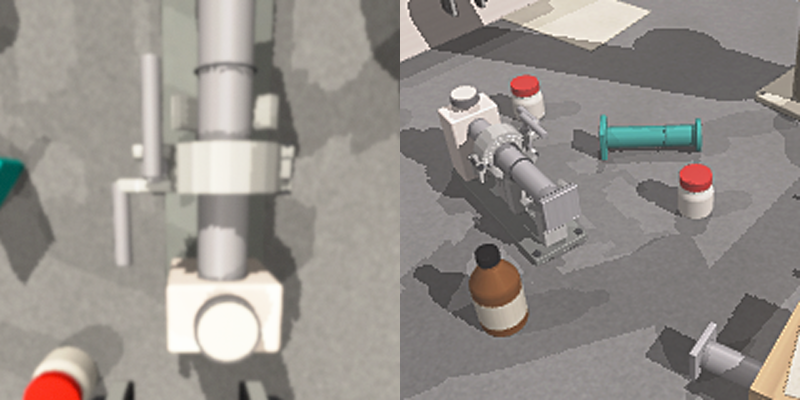

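```bash
python3 - <<'E'
from h import *
m=np.load("w5.npz");a=np.radians(-8.1);xs=np.array([np.cos(a),np.sin(a),0]);ys=np.array([-np.sin(a),np.cos(a),0])
f=lambda u,v,z:onz(m,u/1.667+150,v/1.667,z)
L=f(150,115,.140);H=f(122,240,.110);T=f(222.5,235,.118);U=f(227,40,.118)
for n,p in(("latch",L),("handle",H),("pipe",T),("tube",U)):print(n,p.round(4),"sx",round((p-[.5815,-.198,0])@xs,4),"sy",round((p-[.5815,-.198,0])@ys,4))
print(bot.get_obs()["clock"])
bot.job_done()
E
```

```text
latch [ 0.5402 -0.1636  0.14  ] sx -0.0457 sy 0.0282
handle [ 0.5063 -0.2359  0.11  ] sx -0.0691 sy -0.0481
pipe [ 0.5755 -0.2414  0.118 ] sx 0.0002 sy -0.0438
tube [ 0.592 -0.126  0.118] sx 0.0003 sy 0.0728
17.9833
the job is handed in; nothing more can be done
```

The job is done and handed in at about 18 s on the robot's clock, with the arm clear of everything. No verdict was reported.

- **Tube:** I dragged it out of the rack by its flange end and let it go on the bench clear of the rack. I then regripped it near its middle, laid it in the V rests and slid it up. It stopped against the port at about 12 N.
- **Clamp and latch:** I swung the jaw to a hard stop (about 36 N) and only then swung the latch to its own stop (about 24 N).

**Last checks (wrist camera, stand frame):**

| Item | Measured x | Expected x |
|---|---|---|
| Latch bar | -45.7 mm | -46 mm |
| Jaw handle | -69.1 mm | -70 mm |
| Tube axis | 0.3 mm | 0 mm |

The pots, the bottle, the spare tube and the turquoise look-alike visible in the last scene picture all look upright and unmoved. I judged that by eye, and the other two look-alikes were outside that crop.

**Disagreement:** an earlier wrist-camera estimate put the line about 4–5 mm further in x than the arm's own position readings. Later views agreed on a value in between, and the grasps absorbed the difference.

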